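# Find the amber vial in the storage tubs and put it on the balance

## Robot

A 6-joint arm with a two-finger parallel gripper is mounted at the origin on a cart in front of the work surface, level with it; the furniture and walls round the work are solid. World frame = base frame: x ahead of the robot, y to its left, z up, the work surface at z = 0. Lengths are in m, angles in rad, forces in N, time in s.
With the tool pointing down it reaches from about 0.225 to 0.875 m from the base axis. Payload 3.4 kg.
Tool frame: the origin (TCP) lies midway between the tips of the shut fingers; the grasp point (between the pads) lies 19 mm behind it; z points along the fingers, y is the line along which they close (so a half turn about z gives the same grasp; the last joint's range is limited). The gripper opens to 85 mm and grips with 20 to 120 N. Pads are 22 mm wide; open, the fingers measure 114 mm over their backs; the gripper's body (76 mm by 85 mm) begins 54 mm behind the grasp point. The pads swing forward as they close: fully open they stand 13 mm farther back than shut.
Start: joints at [-1.442, 0.276, 1.505, -0, 1.361, -0.121], TCP at [0.142, -0.557, 0.231] pointing down, gripper open.
Joint ranges: [-2.89, 2.89], [-0.75, 2.08], [0.22, 2.7], [-1.18, 4.32], [0.11, 2.71], [-2.7, 2.7]. Speed limits (rad/s): [2.57, 2.57, 3.14, 3.14, 3.14, 3.14].

## Interface

Orientations are given as a unit quaternion [w, x, y, z].
In Python, from rig import * gives the robot as it stands.
- The arm moves only by the tool apply_moves, never from a script. Its argument "steps" is one flat list of numbers, 4 for each row, row after row: the shift along the world's x, y, z in cm, then the turn about the world's z in degrees. A call has 1 to 8 rows; each row is the pose to reach, as a shift and turn from the pose commanded when the call began; what a row does not reach only later rows make up. A row lasts 1/12 s, in which the tool goes at most 41.7 mm and 7.16 degrees, less where a joint would pass 70% of its speed; a pose out of reach is approached as far as the arm can. A call with a gripper value outside its range is refused whole. "jaw" is the closure in counts, from 0 (fully open) to 255 (shut), set as the call begins (left out, the last holds). The fingers move at their own pace and stop on an object; "newtons" is the grip in N (left out, the last holds). Time passes only in rows, so rows that repeat a pose let the fingers close. It gives the time, the measured TCP pose, the force, the opening and the grip force at its end, in the units of the state.
- get_state(): the state, without advancing time (a new reading comes with each control period).
- get_image(name): name is "side" or "top"; returns the picture (384x512x3 uint8, red, green, blue); there is no depth.
- calibration(name): a dict with "fx", "fy", "cx", "cy" (pixels), "xyz" and "rotation" of the camera in the world. Camera axes: x right, y up, looking along -z (the intrinsics and any distortion apply to the point x, -y, -z); pixel columns grow to the right and rows downward; lengths in m; the calibration is good to about 2 mm. A picture is of the moment at which its call begins. calibration takes no time and is no camera call.
- sign_off(): hands the job in; it is judged then, once.
The state is a dict: "clock": time; "qpos": joint angles; "qd": joint speeds; "effort": joint torques, N m; "position": TCP position; "ee_rot": TCP orientation; "contact_force": force on the tool from outside, world axes, zero at the start; "moment": the same for the moment, N m; "width": finger opening in m; "gripper_force": force on a finger pad.
Only numpy, scipy, OpenCV 4.12 (cv2) and the standard library are available. Lean on these libraries where they do the work, as an engineer would, in place of code of your own. Each camera call takes 0.05 s, during which the arm holds its last target. There are 200 camera calls.

## Task

One of the three identical white tubs holds the small amber vial: lift the lids one by one to find it, with never more than one tub open at a time, and stand the vial upright in the middle of the balance pan, setting it down rather than letting it fall and without tipping it over on the way. Finish with every tub closed again by a properly seated lid, the other contents still in their tubs, and the tubs, timer, tape roll and reagent bottle left where they stood.

Things in the scene. Friction and masses are not known exactly. Their poses are not given: they have to be found in the camera images.
- vial: the wanted part: small dark amber glass vial with white screw cap (fixed on), 42 mm in diameter, 87 mm tall, about 0.07 kg; below 75 mm height it is a plain cylinder, to be gripped there. Stands upright at the start inside one of the three tubs (any of them), within about 8 mm of its middle. Origin at the centre of its underside, z up along its axis
- tub_1: round white opaque tub, one of three identical ones, loose, about 0.7 kg: outside diameter 108 mm, height 102 mm, wall 4 mm, inner floor 5 mm above its underside. Origin at the centre of its underside, z up along its axis
- tub_2: round white opaque tub, second of three identical ones, loose, about 0.7 kg: outside diameter 108 mm, height 102 mm, wall 4 mm, inner floor 5 mm above its underside. Origin at the centre of its underside, z up along its axis
- tub_3: round white opaque tub, third of three identical ones, loose, about 0.7 kg: outside diameter 108 mm, height 102 mm, wall 4 mm, inner floor 5 mm above its underside. Origin at the centre of its underside, z up along its axis
- lid_1: blue lid, one of three identical, 116 mm across, resting loose on a tub (0.13 kg, no thread). Origin on its axis at the underside of its 5 mm flange, 102 mm above the bench when seated; a plug 93 mm wide, tapering to 87, reaches 8 mm below it into the tub's mouth, so on the bench the origin is 8 mm up. A round black knob 26 mm wide stands 6 to 48 mm above the origin. z up
- lid_2: blue lid, second of three identical, 116 mm across, resting loose on a tub (0.13 kg, no thread). Origin on its axis at the underside of its 5 mm flange, 102 mm above the bench when seated; a plug 93 mm wide, tapering to 87, reaches 8 mm below it into the tub's mouth, so on the bench the origin is 8 mm up. A round black knob 26 mm wide stands 6 to 48 mm above the origin. z up
- lid_3: blue lid, third of three identical, 116 mm across, resting loose on a tub (0.13 kg, no thread). Origin on its axis at the underside of its 5 mm flange, 102 mm above the bench when seated; a plug 93 mm wide, tapering to 87, reaches 8 mm below it into the tub's mouth, so on the bench the origin is 8 mm up. A round black knob 26 mm wide stands 6 to 48 mm above the origin. z up
- beaker: small clear glass beaker, 54 mm wide, 70 mm high, inside another of the tubs; origin at the centre of its underside. Not wanted: it stays in its tub
- stopper: red rubber stopper, 28 mm wide, 27 mm high, inside the remaining tub; origin at the centre of its underside. Not wanted: it stays in its tub
- pan (a point): centre of the upper face of the bench balance's round steel pan, 94 mm in diameter, level, 52 mm above the bench. The balance, a white box 140 x 130 mm, 41 mm high, cannot move; x points from its display to its pan, whose centre lies 22 mm beyond the box's middle. The tall solid post of the reagent shelves stands behind it to the right (about x 0.6, y -0.2)
- timer: white bench timer lying flat, 66 x 62 x 19 mm, loose bystander near the bench's front edge; origin at the centre of its underside
- tape_roll: roll of paper tape lying flat, 69 mm across, 19 mm high, loose bystander in front of the tubs; origin at the centre of its underside. The bench front between it and the balance is clear (a lid fits there)
- reagent_bottle: white plastic bottle with blue cap, 62 mm wide, 137 mm tall, loose bystander behind the tubs; origin at the centre of its underside

How it is judged:
By the outcome, as a careful person would: the job done as asked, in the order asked, and still so for the second after the job is handed in, with the robot touching nothing.
It also fails if it takes over 72 s, if anything falls off the work surface, if the arm or the gripper's body presses on something with over 40 N, if the wrist force passes 120 N, or if a joint passes its speed limit or range.

## Working session

There is one attempt and no reset: what is moved stays moved. The work goes in short steps, Python scripts to look and compute and a tool call to move; the robot and the scene stay as the last step left them, time stands still between calls to the robot, and variables do not carry over. Pictures are saved under pics/ and viewed, at most 10 in all, crops included, and the job is handed in when it is done.

Besides the shell and the picture viewer there is one more tool, called after "Request:" as name(argument=value, ...), one argument or row to a line, values as JSON. apply_moves: Moves the arm, as the interface text tells. Its arguments: {"type":"object","properties":{"steps":{"type":"array","items":{"type":"number"}},"jaw":{"type":"number"},"newtons":{"type":"number"}},"required":["steps"]}

```bash
mkdir -p pics; ls; python3 - <<'E'
from rig import *
import cv2
s=get_state();print({k:s[k] for k in("clock","position","ee_rot","width","contact_force")})
for n in("top","side"):
    cv2.imwrite(f"pics/{n}0.png",get_image(n)[:,:,::-1]);print(n,calibration(n))
E
```

```text
pics
{'clock': 0.0, 'position': array([ 0.14205707, -0.55662077,  0.23041695]), 'ee_rot': array([-9.34649662e-04,  9.92211188e-01,  1.24563579e-01, -1.66173492e-05]), 'width': 0.08525887231632902, 'contact_force': array([ 0.03101089,  0.176776  , -0.31704698])}
top {'fx': 407.47225858081487, 'fy': 407.47225858081487, 'cx': 253.82383772308052, 'cy': 199.0216766499448, 'xyz': array([0.48671882, 0.14977261, 1.10545165]), 'rotation': array([ 0.70773994,  0.03589202, -0.03784177, -0.7045452 ])}
side {'fx': 492.76789175377723, 'fy': 492.76789175377723, 'cx': 264.12626785710313, 'cy': 181.36538125046164, 'xyz': array([0.38114888, 1.14507115, 0.84198278]), 'rotation': array([-0.09135284, -0.05867863,  0.4509551 ,  0.88591815])}
```

View pics/top0.png

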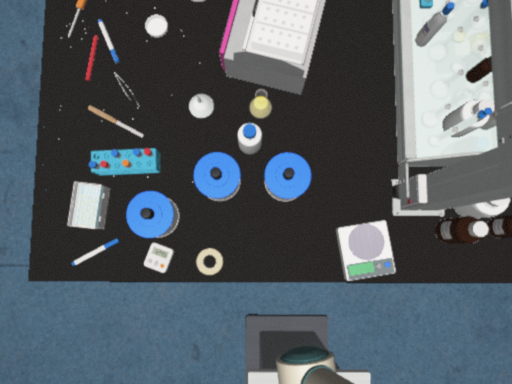

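View pics/side0.png

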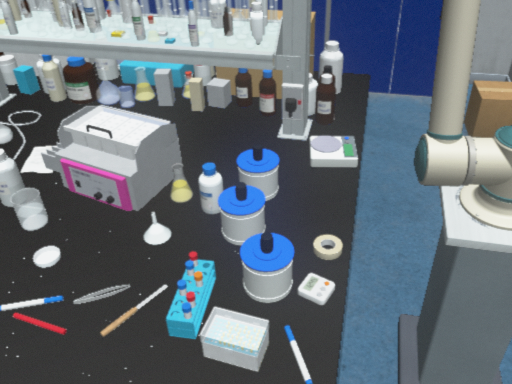

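The top view shows lids at about (152,214), (217,176) and (288,175), the pan at (366,241), the tape at (209,261) and the timer at (158,258). The bench front between the tape and the balance, around (275,255), is clear.

```bash
cat > h.py <<'E'
from rig import *
import numpy as np, cv2
from scipy.spatial.transform import Rotation as R
def ray(n,u,v):
    c=calibration(n);q=c["rotation"];r=R.from_quat([q[1],q[2],q[3],q[0]])
    return c["xyz"],r.apply([(u-c["cx"])/c["fx"],-(v-c["cy"])/c["fy"],-1])
def onz(n,u,v,z):
    o,d=ray(n,u,v);return (o+d*(z-o[2])/d[2])[:2]
def pix(n,p):
    c=calibration(n);q=c["rotation"];x=R.from_quat([q[1],q[2],q[3],q[0]]).inv().apply(np.array(p)-c["xyz"])
    return np.array([c["cx"]-c["fx"]*x[0]/x[2],c["cy"]+c["fy"]*x[1]/x[2]])
def blobs(m,amin):
    cs,_=cv2.findContours(m.astype(np.uint8)*255,cv2.RETR_EXTERNAL,cv2.CHAIN_APPROX_NONE)
    return [c[:,0,:].astype(float) for c in cs if cv2.contourArea(c)>amin]
def circ(n,c,z):
    p=np.array([onz(n,u,v,z) for u,v in cv2.convexHull(c.astype(np.float32))[:,0]]).astype(np.float32)
    (x,y),r=cv2.minEnclosingCircle(p);e=cv2.fitEllipse(p)
    return np.round([x,y,r,*e[0],*e[1]],4)
def hsv(im): return cv2.cvtColor(im,cv2.COLOR_RGB2HSV).astype(int)
def lids(n,im,z=.107,amin=600):
    h=hsv(im);m=(h[...,0]>98)&(h[...,0]<118)&(h[...,1]>170)&(h[...,2]>130)
    return [circ(n,c,z) for c in blobs(m,amin)]
E
python3 - <<'E'
from h import *
for n in("top","side"):
    im=get_image(n);print(n)
    for l in lids(n,im): print(l)
im=get_image("top");h=hsv(im)
sub=h[215:285,335:400]
print(h[241,366],h[230,345],h[262,385],h[241,350],h[175,288],h[160,288],h[175,275])
cv2.imwrite("pics/z.png",cv2.resize(im[140:290,120:410,::-1],(0,0),fx=2.7,fy=2.7,interpolation=cv2.INTER_NEAREST))
E
```

```text
top
[0.6519 0.0645 0.0582 0.6527 0.0639 0.1129 0.1157]
[0.6519 0.24   0.0584 0.6575 0.2424 0.1002 0.1191]
side
[0.5552 0.4014 0.0586 0.5549 0.4018 0.1139 0.1167]
[0.6542 0.2377 0.0585 0.6541 0.2384 0.111  0.1167]
[0.6542 0.0608 0.0591 0.6543 0.0609 0.1163 0.1172]
[135  13 193] [ 15   2 243] [110  96 185] [135  16 196] [113  13  78] [107 175 240] [107 174 240]
```

View pics/z.png

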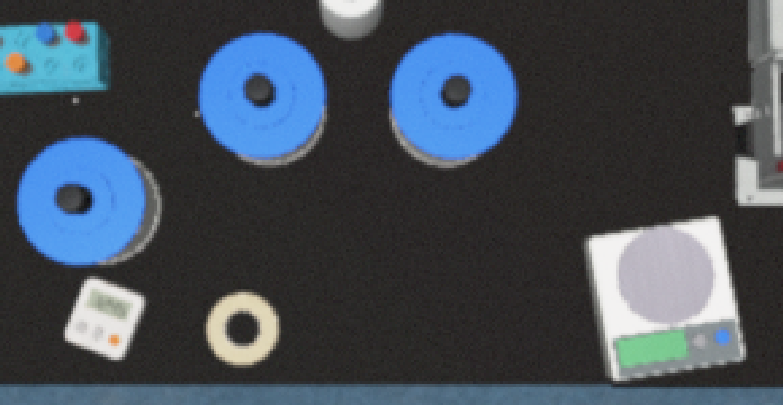

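```bash
sed -i 's/>170/>150/' h.py; python3 - <<'E'
from h import *
im=get_image("top")
for l in lids("top",im): print(l)
h=hsv(im)
m=(h[...,0]>120)&(h[...,0]<150)&(h[...,1]>6)&(h[...,1]<40)&(h[...,2]>150);w=np.zeros_like(m);w[215:265,340:395]=1
print("pan t",[circ("top",c,.052) for c in blobs(m&w,200)])
def dark(n,im,x,y):
    u,v=pix(n,[x,y,.15]).astype(int);g=im.max(2);w=np.zeros(g.shape,bool);r=11;w[v-r:v+r,u-r:u+r]=1
    return [np.r_[circ(n,c,.15),onz(n,*c.mean(0),.15)] for c in blobs((g<115)&w,20)]
im2=get_image("side")
for x,y in((.653,.063),(.653,.239),(.556,.402)):
    print("knob",[k[[0,1,2,7,8]] for k in dark("top",im,x,y)])
h2=hsv(im2);u,v=pix("side",[.45,-.12,.052]);print("pan side px",u,v)
u,v=int(u),int(v);w=np.zeros(h2.shape[:2],bool);w[v-25:v+25,u-30:u+25]=1
m2=(h2[...,0]>115)&(h2[...,0]<150)&(h2[...,1]>8)&(h2[...,2]>140)
print("pan s",[circ("side",c,.052) for c in blobs(m2&w,100)])
mt=(h[...,0]>15)&(h[...,0]<30)&(h[...,1]>30)&(h[...,2]>150);w=np.zeros_like(mt);w[240:285,190:235]=1
print("tape",[circ("top",c,.019) for c in blobs(mt&w,150)])
print("spot",onz("top",275,255,0))
E
```

```text
[0.5538 0.4033 0.0586 0.5538 0.4038 0.1148 0.1166]
[0.6516 0.0641 0.0588 0.6523 0.0639 0.1148 0.117 ]
[0.6517 0.24   0.0586 0.6522 0.2401 0.1147 0.1167]
pan t [array([ 0.4887, -0.142 ,  0.0476,  0.4885, -0.1423,  0.0904,  0.0921])]
knob [array([0.6481    , 0.0653    , 0.0138    , 0.64868157, 0.06591632])]
knob [array([0.6487    , 0.2374    , 0.0139    , 0.64809043, 0.23818802])]
knob [array([0.5532    , 0.3978    , 0.0151    , 0.55230044, 0.39876014])]
pan side px 338.221194458833 148.84063963414582
pan s [array([ 0.4897, -0.1468,  0.0468,  0.4898, -0.1459,  0.0882,  0.0927])]
tape [array([0.4351, 0.2642, 0.035 , 0.4352, 0.2644, 0.0685, 0.0692])]
spot [0.45135957 0.08935909]
```

Request:
apply_moves(
  steps=[4, 6, 0, 0, 8, 11, 0, 0, 11, 15, 0, 0, 14, 19, 0, 0, 16, 23, 0, 0, 18, 27, 0, 0, 20, 31, 0, 0, 20, 31, 0, 0],
  jaw=80,
  newtons=40,
)

```text
clock: 1.02
position: [0.3252, -0.2771, 0.2315]
ee_rot: [0.0, 0.992, 0.124, 0.0]
contact_force: [1.6, -0.5, 0.1]
width: 0.0585
gripper_force: 0.0
```

Request:
apply_moves(
  steps=[2, 4, 0, 0, 3, 8, 0, 0, 4, 12, 0, 0, 6, 16, 0, 0, 8, 20, 0, 0, 11, 23, 0, 0, 14, 26, 0, 0, 17, 28, 0, 0],
)

```text
clock: 1.68
position: [0.4917, 0.0018, 0.2318]
ee_rot: [-0.0, 0.992, 0.125, 0.0]
contact_force: [0.7, -1.1, 0.0]
width: 0.0585
gripper_force: 0.0
```

Request:
apply_moves(
  steps=[4, 1, 0, 0, 8, 2, 0, 0, 11, 3, 0, 0, 13, 3, 0, 0, 13, 3, 0, 0, 13, 3, 0, 0],
)

```text
clock: 2.18
position: [0.622, 0.0292, 0.2303]
ee_rot: [-0.0, 0.992, 0.125, -0.001]
contact_force: [-0.2, 0.3, -0.4]
width: 0.0587
gripper_force: 0.0
```

Request:
apply_moves(
  steps=[3.1, 3.3, 0, 0, 3.1, 3.3, -3, 0, 3.1, 3.3, -6, 0, 3.1, 3.3, -6, 0, 3.1, 3.3, -6, 0],
)

```text
clock: 2.6
position: [0.6502, 0.0617, 0.1702]
ee_rot: [-0.0, 0.992, 0.124, -0.002]
contact_force: [0.0, 0.4, 0.4]
width: 0.0591
gripper_force: 0.0
```

Request:
apply_moves(
  steps=[0.1, 0.1, -3, 0, 0.1, 0.1, -5.5, 0, 0.1, 0.1, -5.5, 0],
)

```text
clock: 2.85
position: [0.6509, 0.0625, 0.1142]
ee_rot: [-0.0, 0.992, 0.124, -0.003]
contact_force: [-1.0, -1.4, -0.7]
width: 0.0584
gripper_force: 0.0
```

Request:
apply_moves(
  steps=[0, 0, 0, 0, 0, 0, 0, 0, 0, 0, 0, 0, 0, 0, 0, 0, 0, 0, 0, 0],
  jaw=255,
  newtons=40,
)

```text
clock: 3.27
position: [0.6554, 0.0629, 0.1195]
ee_rot: [0.0, 0.992, 0.125, 0.003]
contact_force: [-0.5, -0.7, 6.6]
width: 0.0253
gripper_force: 39.9
```

Request:
apply_moves(
  steps=[0, 0, 1, 0, 0, 0, 3, 0, 0, 0, 6, 0, -2, 0, 8, 0, -6, 0, 8, 0, -10, 1, 8, 0, -14, 2, 8, 0, -18, 2, 8, 0],
)

```text
clock: 3.93
position: [0.4717, 0.0842, 0.197]
ee_rot: [-0.001, 0.992, 0.125, 0.0]
contact_force: [-0.6, -0.2, -0.3]
width: 0.0246
gripper_force: 39.6
```

```bash
cat > look.py <<'E'
from h import *
import sys
x,y=float(sys.argv[1]),float(sys.argv[2])
t=get_image("top");s=get_image("side");out=[]
for n,im in(("top",t),("side",s)):
    u,v=pix(n,[x,y,.08]).astype(int);r=40
    out.append(cv2.resize(im[v-r:v+r,u-r:u+r,::-1],(400,400),interpolation=cv2.INTER_NEAREST));print(n,"crop corner",u-r,v-r)
cv2.imwrite(sys.argv[3],np.hstack(out));st=get_state();print(st["clock"],st["position"],st["width"],st["contact_force"])
E
python3 look.py .653 .0625 pics/A.png
```

```text
top crop corner 247 136
side crop corner 218 127
4.0333 [0.46465809 0.0835812  0.19604175] 0.024869541070075208 [ 0.77740159 -0.53424857 -1.61876079]
```

View pics/A.png

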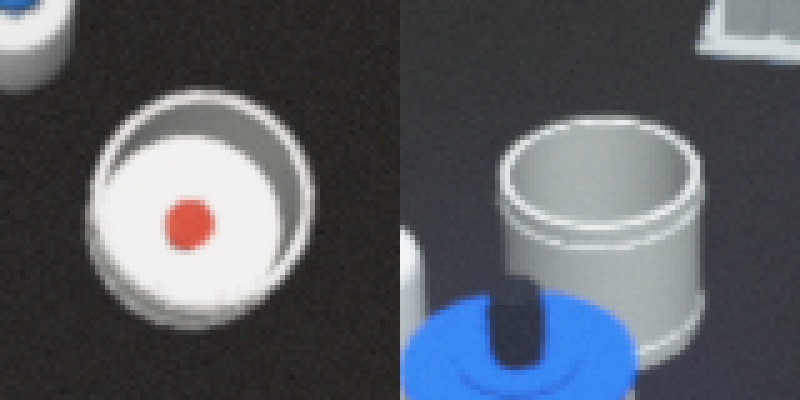

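The stopper (red, crop (190,225)) is in tub A; the rim centre is at top px (287,175). The lid goes back by the inverse shift.

Request:
apply_moves(
  steps=[4, 0, 0, 0, 8, -1, 0, 0, 12, -2, 0, 0, 16, -2, 0, 0, 18, -2, -2, 0, 18, -2, -4, 0, 18, -2, -6, 0, 18, -2, -6, 0],
)

```text
clock: 4.7
position: [0.6515, 0.0628, 0.1319]
ee_rot: [-0.001, 0.992, 0.124, -0.004]
contact_force: [-0.4, 0.6, -2.2]
width: 0.025
gripper_force: 39.6
```

Request:
apply_moves(
  steps=[0, 0, 0, 0, 0, 0, 0, 0, 0, 0, -0.7, 0, 0, 0, -1.4, 0, 0, 0, -2.0, 0, 0, 0, -2.0, 0, 0, 0, -2.0, 0],
)

```text
clock: 5.28
position: [0.6542, 0.0631, 0.1189]
ee_rot: [0.0, 0.992, 0.125, 0.002]
contact_force: [-2.9, -0.5, 7.9]
width: 0.0247
gripper_force: 41.1
```

Request:
apply_moves(
  steps=[0, 0, 0, 0, 0, 0, 0, 0, 0, 0, 2, 0, 0, 0, 5, 0, 0, 2, 6, 0, 0, 6, 6, 0, 0, 10, 6, 0, 0, 14, 6, 0],
  jaw=80,
)

```text
clock: 5.95
position: [0.6538, 0.204, 0.1766]
ee_rot: [-0.0, 0.992, 0.124, 0.0]
contact_force: [1.2, 0.6, 0.1]
width: 0.0588
gripper_force: 0.0
```

Request:
apply_moves(
  steps=[0, 3.6, 0, 0, 0, 3.6, 0, 0, 0, 3.6, 0, 0, 0, 3.6, 0, 0],
)

```text
clock: 6.28
position: [0.6534, 0.2387, 0.1757]
ee_rot: [0.001, 0.992, 0.125, -0.0]
contact_force: [1.3, -0.7, -0.1]
width: 0.0587
gripper_force: 0.0
```

```bash
python3 - <<'E'
from h import *
t=get_image("top");s=get_image("side")
for l in lids("top",t,amin=300): print("t",l)
for l in lids("side",s,amin=300): print("s",l)
st=get_state();print(st["clock"],st["position"],st["width"])
E
```

```text
t [0.5537 0.4037 0.0584 0.5532 0.4078 0.1051 0.1183]
t [0.6319 0.2485 0.0532 0.6388 0.2482 0.084  0.1052]
t [0.6509 0.0634 0.0587 0.6516 0.0627 0.1147 0.1168]
s [0.5553 0.4014 0.0591 0.555  0.402  0.1149 0.118 ]
s [0.6541 0.2374 0.0596 0.6538 0.2387 0.1128 0.1179]
s [0.6538 0.0597 0.0604 0.6499 0.0593 0.1073 0.1231]
6.3833 [0.65374    0.23758206 0.17608709] 0.058531381280140835
```

Request:
apply_moves(
  steps=[0, 0, -2.5, 0, 0, 0, -4.5, 0, 0, 0, -5.6, 0, 0, 0, -5.6, 0],
)

```text
clock: 6.72
position: [0.652, 0.237, 0.1172]
ee_rot: [0.001, 0.992, 0.124, -0.003]
contact_force: [-0.7, -0.3, 0.1]
width: 0.0587
gripper_force: 0.0
```

Request:
apply_moves(
  steps=[0, 0, 0, 0, 0, 0, 0, 0, 0, 0, 0, 0, 0, 0, 0, 0, 0, 0, 0, 0],
  jaw=255,
)

```text
clock: 7.13
position: [0.6549, 0.2391, 0.1221]
ee_rot: [0.0, 0.992, 0.125, 0.002]
contact_force: [0.8, -0.8, 4.3]
width: 0.0248
gripper_force: 39.7
```

Request:
apply_moves(
  steps=[0, 0, 1, 0, 0, 0, 3, 0, 0, 0, 6, 0, -2, 0, 8, 0, -6, -3, 8, 0, -10, -6, 8, 0, -13, -9, 8, 0, -16, -12, 8, 0],
)

```text
clock: 7.8
position: [0.5044, 0.1312, 0.2007]
ee_rot: [0.0, 0.992, 0.125, -0.0]
contact_force: [1.0, -0.7, -0.6]
width: 0.0248
gripper_force: 39.5
```

Request:
apply_moves(
  steps=[-2, -3.5, 0, 0, -2, -3.5, 0, 0, -2, -3.5, 0, 0],
)

```text
clock: 8.05
position: [0.4854, 0.0955, 0.2013]
ee_rot: [0.0, 0.992, 0.123, 0.0]
contact_force: [0.1, 0.4, -0.7]
width: 0.0252
gripper_force: 39.6
```

```bash
python3 look.py .653 .239 pics/B.png
```

```text
top crop corner 177 135
side crop corner 202 167
8.15 [0.48742332 0.09701621 0.20108609] 0.024812758350289378 [ 1.26045071  0.49263703 -0.32864843]
```

View pics/B.png

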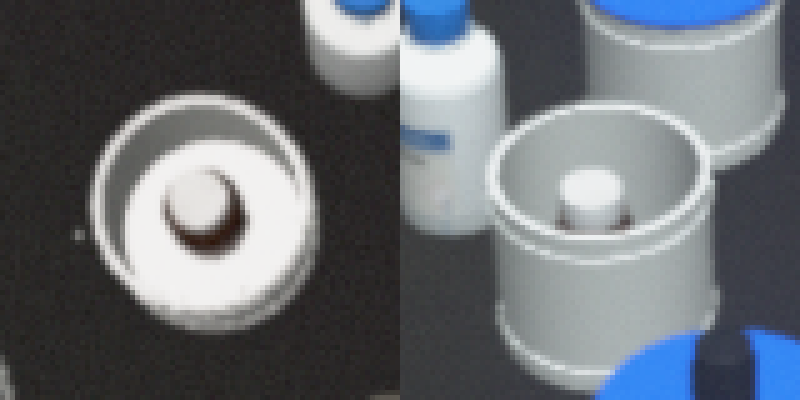

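Tub B holds the vial: white cap at top px (216.5,174), side px (240,203.6).

Request:
apply_moves(
  steps=[-1, -1, -3, 0, -1, -1, -7, 0, -1, -1, -11, 0, -1, -1, -14, 0, -1, -1, -16, 0, -1, -1, -16.5, 0, -1, -1, -16.5, 0, -1, -1, -16.5, 0],
)

```text
clock: 8.82
position: [0.4781, 0.0873, 0.0358]
ee_rot: [0.0, 0.992, 0.125, 0.001]
contact_force: [-0.5, -0.0, -0.8]
width: 0.0247
gripper_force: 39.6
```

```bash
python3 - <<'E'
from h import *
a=onz("top",216.5,174,.092);b=onz("side",240,203.6,.092);print("cap",a,b,(a+b)/2)
t=get_image("top")
h=hsv(t);w=np.zeros(h.shape[:2],bool);w[150:184,194:241]=1
m=(h[...,2]>205)&(h[...,1]<25)&w
for c in blobs(m,50):print(circ("top",c,.102))
for n,px in(("top",[(177+90/5,135+205/5),(177+318/5,135+205/5),(177+200/5,135+92/5)]),("side",[(202+87/5,167+170/5),(202+313/5,167+170/5),(202+198/5,167+102/5),(202+205/5,167+237/5)])):
    print(n,[onz(n,*p,.102).round(4) for p in px])
im=h[150:200,192:245,2]
# dark (amber) blob
r=(h[...,2]<110);r[:155]=0;r[195:]=0;r[:,:205]=0;r[:,230:]=0
for c in blobs(r,20):print("amber",c.min(0),c.max(0))
E
```

```text
cap [0.65570121 0.24139903] [0.65762791 0.23843817] [0.65666456 0.2399186 ]
[0.6515 0.2399 0.0536 0.6516 0.2398 0.1051 0.1062]
top [array([0.6487, 0.2939]), array([0.6493, 0.1804]), array([0.7063, 0.24  ])]
side [array([0.7059, 0.2501]), array([0.5977, 0.2294]), array([0.6666, 0.1862]), array([0.6367, 0.2886])]
amber [211. 172.] [225. 185.]
amber [205. 159.] [213. 168.]
```

Request:
apply_moves(
  steps=[0, 0, -0.4, 0, 0, 0, -0.8, 0, 0, 0, -1.0, 0, 0, 0, -1.0, 0, 0, 0, -1.0, 0],
)

```text
clock: 9.28
position: [0.4781, 0.0868, 0.028]
ee_rot: [0.0, 0.992, 0.125, 0.002]
contact_force: [-2.7, 2.1, 15.8]
width: 0.0249
gripper_force: 41.4
```

Request:
apply_moves(
  steps=[0, 0, 0, 0, 0, 0, 0, 0, 0, 0, 0, 0, 0, 0, 2, 0, 0, 0, 6, 0, 0, 0, 10, 0, 0, 0, 14, 0, 0, 0, 16, 0],
  jaw=80,
)

```text
clock: 9.95
position: [0.4787, 0.0868, 0.1899]
ee_rot: [0.0, 0.992, 0.125, 0.004]
contact_force: [1.2, 0.0, 0.3]
width: 0.059
gripper_force: 0.0
```

Request:
apply_moves(
  steps=[3, 2.5, 0, 0, 6, 5, 0, 0, 9, 7.5, 0, 0, 12, 10, 0, 0, 15, 12.5, 0, 0, 17.9, 15.3, 0, 0, 17.9, 15.3, 0, 0, 17.9, 15.3, 0, 0],
  jaw=91,
)

```text
clock: 10.62
position: [0.6564, 0.241, 0.1832]
ee_rot: [0.0, 0.992, 0.125, -0.001]
contact_force: [0.5, -0.1, 0.1]
width: 0.0552
gripper_force: 0.0
```

```bash
python3 - <<'E'
from h import *
for i in range(3):
    t=get_image("top");st=get_state();print(st["clock"],st["position"],st["width"],st["contact_force"])
print(lids("top",t,.013,300))
E
```

```text
10.6667 [0.6552291  0.23983541 0.18373647] 0.054871686237284174 [-0.38395466  0.03910756  0.18468208]
10.7167 [0.65474179 0.23921102 0.18437702] 0.05473556090739815 [0.13724229 0.5631712  0.28103204]
10.7667 [0.65455641 0.23887488 0.18496941] 0.05499034963629804 [0.76396192 0.06924818 0.13533475]
[array([0.4753, 0.0871, 0.0588, 0.4763, 0.0821, 0.1048, 0.1201]), array([0.56  , 0.4276, 0.0639, 0.5595, 0.4345, 0.109 , 0.132 ]), array([0.6663, 0.0553, 0.0643, 0.6671, 0.0545, 0.1255, 0.1278])]
```

Request:
apply_moves(
  steps=[0.2, 0.1, -2, 0, 0.2, 0.1, -4, 0, 0.2, 0.1, -6, 0, 0.2, 0.1, -7.5, 0, 0.2, 0.1, -9, 0, 0.2, 0.1, -10, 0, 0.2, 0.1, -11, 0, 0.2, 0.1, -11, 0],
)

```text
clock: 11.43
position: [0.656, 0.2396, 0.0737]
ee_rot: [0.0, 0.992, 0.124, -0.002]
contact_force: [-0.7, -0.3, -0.9]
width: 0.0548
gripper_force: 0.0
```

Request:
apply_moves(
  steps=[0, 0, -1, 0, 0, 0, -2, 0, 0, 0, -3.2, 0, 0, 0, -3.2, 0, 0, 0, -3.2, 0],
)

```text
clock: 11.85
position: [0.6594, 0.2415, 0.0554]
ee_rot: [-0.001, 0.992, 0.125, 0.005]
contact_force: [-14.2, -4.5, 48.6]
width: 0.055
gripper_force: 22.9
```

Request:
apply_moves(
  steps=[0, 0, 1.5, 0, 0, 0, 2, 0, 0, 0, 2, 0],
)

```text
clock: 12.1
position: [0.6588, 0.241, 0.0651]
ee_rot: [-0.0, 0.992, 0.125, 0.002]
contact_force: [0.5, 0.7, 0.2]
width: 0.0549
gripper_force: 0.0
```

```bash
python3 look.py .653 .239 pics/C.png
```

```text
top crop corner 177 135
side crop corner 202 167
12.2 [0.65720392 0.24056188 0.06218842] 0.05508643030170666 [-0.32178542  0.21956722  0.35803885]
```

View pics/C.png

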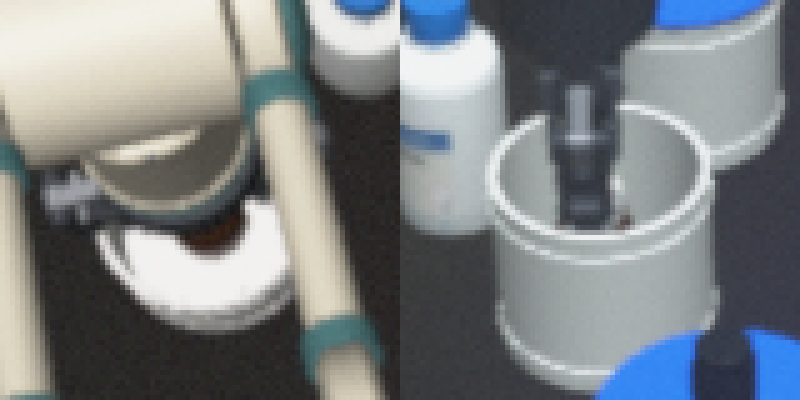

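The fingers straddle the vial, and the wide knuckles near side crop (560–620, 75) were meeting the tub rim. The tub has not moved. I'll narrow the jaw and go down gently.

Request:
apply_moves(
  steps=[0, 0, 0, 0, 0, 0, 0, 0, 0, 0, -0.3, 0, 0, 0, -0.5, 0, 0, 0, -0.5, 0],
  jaw=112,
)

```text
clock: 12.62
position: [0.657, 0.2405, 0.0569]
ee_rot: [0.0, 0.992, 0.125, -0.001]
contact_force: [-0.2, 0.4, -0.1]
width: 0.048
gripper_force: 0.0
```

Request:
apply_moves(
  steps=[0, 0, -0.2, 0, 0, 0, -0.4, 0, 0, 0, -0.4, 0],
)

```text
clock: 12.87
position: [0.6578, 0.2408, 0.0555]
ee_rot: [-0.0, 0.992, 0.125, 0.0]
contact_force: [-1.8, -0.9, 5.1]
width: 0.048
gripper_force: 2.1
```

Request:
apply_moves(
  steps=[0, 0, 0.2, 0, 0, 0, 0.2, 0, 0, 0, 0.2, 0, 0, 0, 0.2, 0],
  jaw=255,
  newtons=40,
)

```text
clock: 13.2
position: [0.6577, 0.2407, 0.0562]
ee_rot: [0.0, 0.992, 0.125, 0.0]
contact_force: [-0.5, -0.7, 0.6]
width: 0.0407
gripper_force: 40.4
```

Request:
apply_moves(
  steps=[0, 0, 0.5, 0, 0, 0, 1.5, 0, 0, 0, 3, 0, 0, 0, 5, 0, 0, 0, 7, 0, 0, 0, 9, 0, 0, 0, 11, 0, 0, 0, 12, 0],
)

```text
clock: 13.87
position: [0.6589, 0.241, 0.1802]
ee_rot: [-0.0, 0.992, 0.125, 0.003]
contact_force: [0.5, 0.1, -0.4]
width: 0.0406
gripper_force: 40.4
```

Request:
apply_moves(
  steps=[-1, -0.5, 0, 0, -3, -1.5, 0, 0, -6, -3, 0, 0, -9, -5, 0, 0, -12, -7, 0, 0, -14, -10, 0, 0, -15.5, -13, 0, 0, -16.5, -16, 0, 0],
)

```text
clock: 14.53
position: [0.4901, 0.0799, 0.1766]
ee_rot: [0.0, 0.992, 0.125, -0.0]
contact_force: [0.8, -0.3, -0.4]
width: 0.0409
gripper_force: 40.4
```

```bash
python3 - <<'E'
from h import *
s=get_image("side");t=get_image("top");st=get_state();print(st["clock"],st["position"],st["width"],st["gripper_force"])
cv2.imwrite("pics/D.png",np.hstack([s[60:300,180:480,::-1],t[100:340,150:450,::-1]]))
E
```

```text
14.6333 [0.49025842 0.07732772 0.1766466 ] 0.04050773257669153 40.57088255882263
```

View pics/D.png

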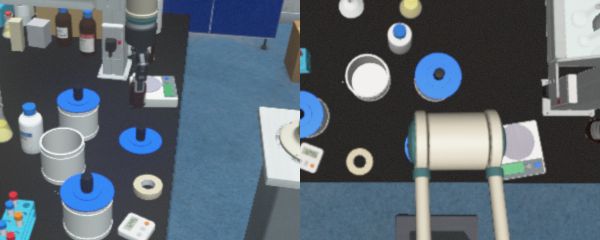

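Request:
apply_moves(
  steps=[0, -2, 0, 0, 0, -5, 0, 0, 0, -9, 0, 0, 0, -13, 0, 0, 0, -17, 0, 0, 0, -20, 0, 0, 0, -22, 0, 0, 0, -22, 0, 0],
)

```text
clock: 15.3
position: [0.4938, -0.1432, 0.1765]
ee_rot: [0.001, 0.992, 0.123, 0.001]
contact_force: [0.2, 0.8, -0.9]
width: 0.0408
gripper_force: 40.7
```

Request:
apply_moves(
  steps=[0, 0, -1, 0, 0, 0, -2.5, 0, 0, 0, -4, 0, 0, 0, -5.2, 0, 0, 0, -6.0, 0, 0, 0, -6.0, 0, 0, 0, -6.0, 0, 0, 0, -6.0, 0],
)

```text
clock: 15.97
position: [0.4932, -0.1389, 0.1168]
ee_rot: [0.0, 0.992, 0.125, 0.0]
contact_force: [0.3, 0.2, -0.1]
width: 0.0405
gripper_force: 40.7
```

```bash
python3 - <<'E'
from h import *
s=get_image("side");t=get_image("top");st=get_state();print(st["clock"],st["position"],st["width"],st["contact_force"])
a=cv2.resize(s[100:190,290:380,::-1],(400,400));b=cv2.resize(t[200:290,320:410,::-1],(400,400))
cv2.imwrite("pics/E.png",np.hstack([a,b]))
E
```

```text
16.0667 [ 0.49331624 -0.13929068  0.11711864] 0.04088875758943505 [ 0.10468268  1.36204238 -1.01884278]
```

View pics/E.png

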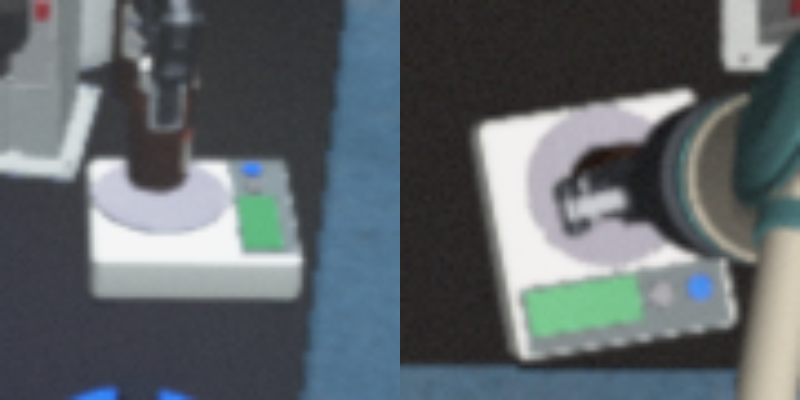

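The vial hangs upright above the pan. Its base's near edge is at side px (325.6,142), and I'm shifting it a few mm to the centre.

Request:
apply_moves(
  steps=[-0.4, -0.5, 0, 0, -0.4, -0.5, -0.5, 0, -0.4, -0.5, -0.9, 0, -0.4, -0.5, -0.9, 0, -0.4, -0.5, -0.9, 0],
)

```text
clock: 16.48
position: [0.4882, -0.1443, 0.1069]
ee_rot: [-0.0, 0.992, 0.124, -0.0]
contact_force: [0.5, -0.4, -0.5]
width: 0.0407
gripper_force: 40.7
```

```bash
python3 - <<'E'
from h import *
print(onz("side",325.6,142.3,.066), "view dir base edge (minus r .021 toward cam)")
st=get_state();print(st["position"])
s=get_image("side");h=hsv(s)
u,v=pix("side",[.489,-.144,.056]).astype(int);print(u,v)
for dv in(-12,-9,-6,-3,0):
    row=s[v+dv,u-14:u+15].astype(int);print(v+dv,[int(x) for x in row.max(1)])
E
```

```text
[ 0.48934614 -0.12751536] view dir base edge (minus r .021 toward cam)
[ 0.48822018 -0.14432001  0.1069176 ]
326 142
130 [63, 64, 63, 63, 62, 65, 65, 63, 59, 56, 50, 59, 74, 111, 133, 114, 100, 95, 98, 109, 111, 69, 65, 64, 64, 62, 59, 62, 62]
133 [65, 65, 64, 64, 62, 65, 64, 61, 54, 55, 57, 59, 55, 61, 60, 56, 60, 62, 61, 63, 84, 117, 115, 69, 60, 63, 62, 61, 62]
136 [229, 230, 227, 225, 222, 213, 195, 181, 138, 69, 59, 56, 59, 58, 58, 62, 60, 62, 62, 65, 101, 150, 179, 194, 199, 197, 195, 194, 180]
139 [237, 222, 220, 217, 217, 217, 215, 188, 113, 61, 55, 57, 57, 61, 60, 62, 64, 61, 63, 68, 107, 147, 183, 210, 214, 221, 234, 242, 241]
142 [219, 218, 219, 218, 218, 218, 216, 204, 154, 84, 58, 59, 58, 60, 59, 58, 60, 59, 56, 62, 81, 152, 207, 214, 213, 213, 213, 215, 222]
```

Request:
apply_moves(
  steps=[0, 0, -0.2, 0, 0, 0, -0.4, 0, 0, 0, -0.5, 0, 0, 0, -0.5, 0],
)

```text
clock: 16.87
position: [0.489, -0.1443, 0.1031]
ee_rot: [0.0, 0.992, 0.125, 0.0]
contact_force: [-1.0, 0.3, 5.1]
width: 0.0407
gripper_force: 41.1
```

Request:
apply_moves(
  steps=[0, 0, 0, 0, 0, 0, 0, 0, 0, 0, 0, 0, 0, 0, 0, 0, 0, 0, 2, 0, 0, 0, 5, 0, 0, 0, 9, 0, 0, 0, 11, 0],
  jaw=80,
)

```text
clock: 17.53
position: [0.4901, -0.145, 0.216]
ee_rot: [0.001, 0.992, 0.125, 0.002]
contact_force: [0.5, -0.4, 0.0]
width: 0.0586
gripper_force: 0.0
```

Request:
apply_moves(
  steps=[0, 4, 0, 0, -0.5, 8, 0, 0, -1, 12, 0, 0, -1, 16, 0, 0, -1, 20, 0, 0, -1, 23, 0, 0, -1, 23, 0, 0, -1, 23, 0, 0],
)

```text
clock: 18.2
position: [0.4783, 0.087, 0.2122]
ee_rot: [0.0, 0.992, 0.126, -0.0]
contact_force: [0.1, -0.7, 0.6]
width: 0.0586
gripper_force: 0.0
```

```bash
python3 - <<'E'
from h import *
s=get_image("side");t=get_image("top");st=get_state();print(st["clock"],st["position"],st["width"],st["contact_force"])
a=cv2.resize(s[90:180,290:380,::-1],(400,400));b=cv2.resize(t[200:290,320:410,::-1],(400,400))
cv2.imwrite("pics/F.png",np.hstack([a,b]))
print(lids("top",t,.013,200));print(lids("side",s,.013,200))
E
```

```text
18.3 [0.47856978 0.08508096 0.21216354] 0.05874820927799844 [-0.64187864 -1.12199517 -0.70463285]
[array([0.5601, 0.4271, 0.0641, 0.5601, 0.4277, 0.1255, 0.1276]), array([0.6663, 0.0553, 0.0643, 0.6671, 0.0545, 0.1255, 0.1278])]
[array([0.5775, 0.306 , 0.067 , 0.5774, 0.3069, 0.1294, 0.1332]), array([0.4769, 0.0848, 0.0605, 0.4772, 0.0849, 0.1177, 0.1206]), array([ 0.6886, -0.0792,  0.0681,  0.6886, -0.079 ,  0.1329,  0.1347])]
```

View pics/F.png

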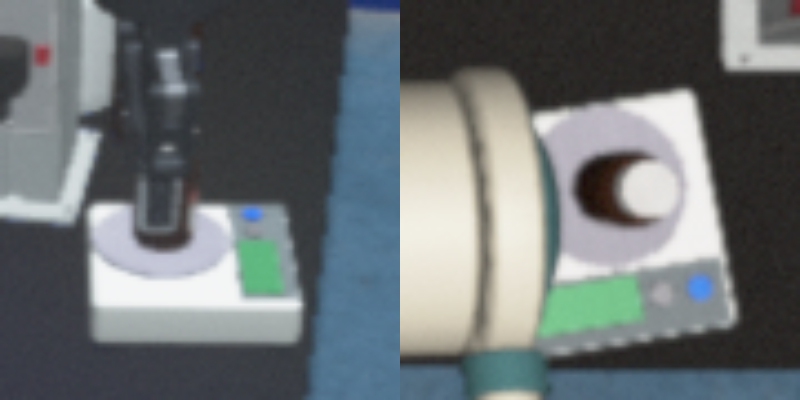

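The vial stands upright on the pan, with its cap at top px (376,242.5). The lid lies under the gripper, and I'm regrasping it.

```bash
python3 -c "
from h import *
print(onz('top',376,242.5,.139))"
```

```text
[ 0.48607221 -0.14152648]
```

Request:
apply_moves(
  steps=[0, 0, -4, 0, 0, 0, -8, 0, 0, 0, -12, 0, 0, 0, -15, 0, 0, 0, -17, 0, 0, 0, -18.2, 0, 0, 0, -18.2, 0, 0, 0, -18.2, 0],
)

```text
clock: 18.97
position: [0.4785, 0.0843, 0.0299]
ee_rot: [0.0, 0.992, 0.124, -0.001]
contact_force: [-0.2, 0.5, 0.2]
width: 0.0589
gripper_force: 0.0
```

Request:
apply_moves(
  steps=[0, 0, 0, 0, 0, 0, 0, 0, 0, 0, 0, 0, 0, 0, 0, 0, 0, 0, 0, 0],
  jaw=255,
)

```text
clock: 19.38
position: [0.4798, 0.0855, 0.0317]
ee_rot: [0.0, 0.992, 0.125, 0.002]
contact_force: [-0.3, -1.5, 6.5]
width: 0.0246
gripper_force: 39.4
```

Request:
apply_moves(
  steps=[0, 0, 1, 0, 0, 0, 4, 0, 0, 0, 8, 0, 0, 0, 12, 0, 0, 0, 15, 0, 0, 0, 15, 0, 0, 0, 15, 0],
)

```text
clock: 19.97
position: [0.4797, 0.0858, 0.1824]
ee_rot: [0.0, 0.992, 0.125, 0.003]
contact_force: [-0.3, -1.5, -0.2]
width: 0.0245
gripper_force: 39.7
```

Request:
apply_moves(
  steps=[2, 2, 0, 0, 5, 5, 0, 0, 8, 8, 0, 0, 11, 11, 0, 0, 14, 13.5, 0, 0, 17.4, 15.2, 0, 0, 17.4, 15.2, 0, 0, 17.4, 15.2, 0, 0],
)

```text
clock: 20.63
position: [0.6525, 0.2383, 0.1761]
ee_rot: [0.001, 0.992, 0.125, -0.003]
contact_force: [-0.1, -0.0, -0.1]
width: 0.0248
gripper_force: 39.7
```

Request:
apply_moves(
  steps=[0, 0, -1.5, 0, 0, 0, -3, 0, 0, 0, -3.5, 0, 0, 0, -3.5, 0, 0, 0, -3.5, 0],
)

```text
clock: 21.05
position: [0.6516, 0.2371, 0.1449]
ee_rot: [0.0, 0.992, 0.124, -0.001]
contact_force: [0.8, 0.1, -0.5]
width: 0.0248
gripper_force: 39.7
```

```bash
python3 - <<'E'
from h import *
s=get_image("side");t=get_image("top");st=get_state();p=st["position"];print(st["clock"],p,st["width"],st["contact_force"])
z=p[2]-.022+.005
print([l for l in lids("side",s,z,200)]);print([l for l in lids("top",t,z,200)])
h=hsv(s);u,v=pix("side",[.6525,.2385,.09]).astype(int)
E
```

```text
21.15 [0.65272935 0.23743415 0.14628122] 0.02488126150943245 [-0.22163101 -0.10175868 -1.18134973]
[array([0.5499, 0.4237, 0.0576, 0.5498, 0.4245, 0.1114, 0.1145]), array([0.6489, 0.239 , 0.0592, 0.6486, 0.239 , 0.1123, 0.1182]), array([0.6452, 0.0926, 0.0586, 0.6397, 0.0929, 0.0999, 0.1188])]
[array([0.5523, 0.3976, 0.0573, 0.5521, 0.3986, 0.111 , 0.1144]), array([0.6261, 0.2435, 0.0508, 0.6328, 0.2422, 0.0827, 0.1019]), array([0.6472, 0.0654, 0.0574, 0.6478, 0.0647, 0.112 , 0.1142])]
```

Request:
apply_moves(
  steps=[0.4, 0, 0, 0, 0.4, 0, -0.5, 0, 0.4, 0, -1.0, 0, 0.4, 0, -1.5, 0, 0.4, 0, -1.9, 0, 0.4, 0, -2.3, 0, 0.4, 0, -2.3, 0, 0.4, 0, -2.3, 0],
)

```text
clock: 21.82
position: [0.6563, 0.2377, 0.1257]
ee_rot: [-0.0, 0.992, 0.125, 0.001]
contact_force: [-5.2, -1.9, 13.2]
width: 0.0249
gripper_force: 41.1
```

Request:
apply_moves(
  steps=[0, 0, 0, 0, 0, 0, 0, 0, 0, 0, 0, 0, 0, 0, 2, 0, 0, 0, 5, 0, 0, 0, 9, 0, -3, -2, 10, 0, -7, -4, 10, 0],
  jaw=80,
)

```text
clock: 22.48
position: [0.5938, 0.1995, 0.2257]
ee_rot: [-0.0, 0.992, 0.125, 0.005]
contact_force: [0.2, -0.3, -0.3]
width: 0.0587
gripper_force: 0.0
```

Request:
apply_moves(
  steps=[-4, -3, 0, 0, -8, -6, 0, 0, -12, -9, 0, 0, -15, -12, 0, 0, -18, -14, 0, 0, -21, -16, 0, 0, -21, -16, 0, 0, -21, -16, 0, 0],
)

```text
clock: 23.15
position: [0.376, 0.0378, 0.222]
ee_rot: [0.0, 0.992, 0.123, -0.001]
contact_force: [0.4, -0.0, -0.8]
width: 0.0585
gripper_force: 0.0
```

```bash
python3 - <<'E'
from h import *
s=get_image("side");t=get_image("top");st=get_state();print(st["clock"],st["position"])
for l in lids("top",t): print(l)
for l in lids("side",s): print(l)
cv2.imwrite("pics/G.png",np.hstack([cv2.resize(s[100:310,180:380,::-1],(400,420)),cv2.resize(t[130:300,120:410,::-1],(400,234),).copy() if 0 else cv2.copyMakeBorder(cv2.resize(t[130:300,120:410,::-1],(400,234)),0,186,0,0,0)]))
E
```

```text
23.25 [0.38018914 0.03901474 0.22261669]
[0.5538 0.4033 0.0586 0.5538 0.4038 0.1147 0.1167]
[0.6509 0.0634 0.0587 0.6515 0.0627 0.1148 0.1169]
[0.6524 0.2375 0.0587 0.6528 0.2376 0.1148 0.1169]
[0.5552 0.4011 0.0594 0.555  0.4019 0.1148 0.1181]
[0.6559 0.2361 0.0592 0.6546 0.2358 0.1129 0.1178]
[0.6538 0.0597 0.0604 0.6537 0.0598 0.1178 0.1195]
```

View pics/G.png

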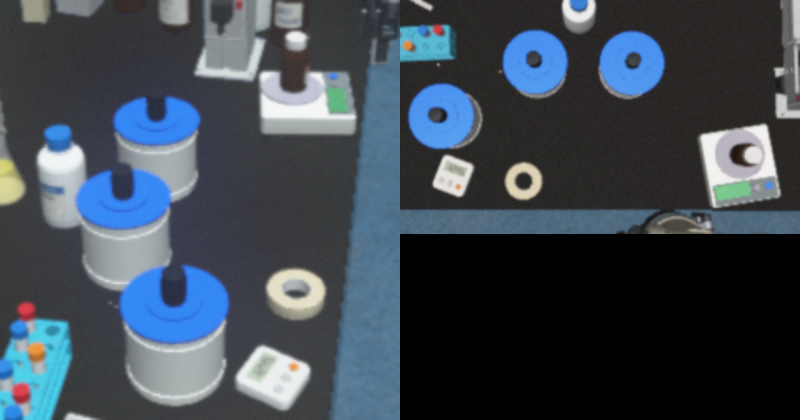

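All three lids sit flat within about 2 mm of where they started. The vial stands upright at the pan centre, and the bystanders look unmoved.

```bash
python3 -c "
from rig import *
print(sign_off())"
```

```text
the job is handed in; nothing more can be done
None
```

The vial was in the second tub I opened; it now stands upright within about 3 mm of the pan centre, every tub is closed with its lid seated, and the job was handed in at about 23 s.

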